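Space the last tile of a tile panel and hold it in place

ROBOT

A 7-joint arm with a two-finger parallel gripper is mounted at the origin on the work surface. World frame = base frame: x ahead of the robot, y to its left, z up, the work surface at z = 0. Lengths are in m, angles in rad, forces in N, time in s.
With the tool pointing down it reaches from about 0.4 to 0.75 m from the base axis. Payload 19.5 kg.
Tool frame: the origin (TCP) lies at the very end of the fingers, on their centre line; the grasp point (between the pads) lies 19 mm behind it (r.grip_depth is the z of the grasp point in the tool frame, in m); z points along the fingers, y is the line along which they close (so a half turn about z gives the same grasp; the last joint's range is limited). The gripper opens to 85 mm and grips with 20 to 120 N. Pads are 22 mm wide; open, the fingers measure 114 mm over their backs; the gripper's body (76 mm by 85 mm) begins 54 mm behind the grasp point. The pads swing forward as they close: fully open they stand 13 mm farther back than shut.
Start: joints at [-1.177, 0.707, -0.028, 1.485, 0.022, 0.951, -0.075], TCP at [0.243, 0.521, 0.231] pointing down, gripper open.
Joint ranges: [-2.71, 2.71], [-0.32, 2.16], [-1.57, 1.52], [0, 2.45], [-1.46, 4.6], [0, 2.02], [-2.83, 2.83]. Speed limits (rad/s): [1.89, 1.89, 2.57, 2.57, 3.01, 3.01, 3.01].

INTERFACE

Orientations are given as [roll, pitch, yaw] about the fixed x, y, z axes, in that order (R = Rz(yaw) Ry(pitch) Rx(roll)).
In Python, from bench import get_obs, imaging, job, nets, r gives the robot as it stands. The module is installed in compiled form; this text tells all that it offers.
- The arm moves only by the shell command python3 -m jog 'ROWS' [FORCE]. ROWS is JSON, a list of rows, each a list of 5 numbers: the shift along the world's x, y, z normalised to -1 to 1, where 1 is 2 cm, then the turn about the world's z normalised to -1 to 1, where 1 is 6 degrees, then the closure, from 0 (fully open) to 1 (shut). A call has exactly 8 rows; each row shifts and turns the commanded pose from where the row before left it; what a row does not reach is not made up. A row lasts 1/10 s, in which the tool goes at most 50 mm and 8.59 degrees, less where a joint would pass 70% of its speed; a pose out of reach is approached as far as the arm can. A call with a number of a shift or a turn outside -1 to 1 is refused whole. A call with a gripper value outside its range is refused whole. The fingers move at their own pace and stop on an object; FORCE is the grip in N (left out, the last holds). Time passes only in rows, so rows that do not move let the fingers close, or fill a call up. It gives the time, the measured TCP pose, the force, the opening and the grip force at its end, in the units of the state.
- get_obs(): the state, without advancing time (a new reading comes with each control period).
- imaging.get_image(name): name is "side" or "top"; returns the picture (400x640x3 uint8, blue, green, red); there is no depth.
- imaging.camera_model(name): a dict with "fx", "fy", "cx", "cy" (pixels), "camera_from_world" (4x4, takes a point from world to camera coordinates). Camera axes: x right, y up, looking along -z (the intrinsics and any distortion apply to the point x, -y, -z); pixel columns grow to the right and rows downward; lengths in m; the calibration is good to about 2 mm. A picture is of the moment at which its call begins. camera_model takes no time and is no camera call.
- job.job_done(): hands the job in; it is judged then, once.
Trained networks look in the newest picture that a camera, given by its name, has taken for a name from the list of things; names that differ only in an ending like _2 or _b are one class to them, and where a whole thing is asked for, a point or a joint stands for the part that bears it (a point fixed in the world has none). Each returns a list of dicts, best first, with "p" (0 to 1); they miss things now and then, are a little off and sometimes report something else, mostly with a low value. They report only what shows in the picture. A call takes as long as a camera call. They do not tell look-alikes from the thing itself.
- nets.cut_out(camera, target): "pixels" (400x640 bool, what is visible of it) and "uv" ([column, row] in pixels, amid what is visible of it).
- nets.landmark_of(camera, target): "uv" ([column, row] in pixels: a listed point, or the origin of a listed thing).
The state is a dict: "t": time; "qpos": joint angles; "joint_vel": joint speeds; "tau": joint torques, N m; "position": TCP position; "orientation": TCP orientation; "contact_force": force on the tool from outside, world axes, zero at the start; "ft_torque": the same for the moment, N m; "grip_width": finger opening in m; "finger_force": force on a finger pad.
Only numpy, scipy, OpenCV 4.12 (cv2) and the standard library are available. Lean on these libraries where they do the work, as an engineer would, in place of code of your own. Each camera call takes 0.05 s, during which the arm holds its last target. There are 200 camera calls.

TASK

The last tile of this panel (white, red flower) still lies loose and askew beside the row. Slide the yellow spacer down into the open joint between it and the yellow-flower tile, at a spot wide enough to take it without forcing, seat it fully and let go of it; get the tile lined up with the row, its far edge against the light wooden batten and its side snug and square on the spacer. Finish while still pushing the tile firmly against the spacer (do not let go), and leave the red spacer, the glue jar and the brush mug where they are.

Things in the scene. Friction and masses are not known exactly. Their poses are not given: they have to be found in the camera images.
- board: Fixed dark wooden board, 12 mm thick, origin on its underside. It spans x -100 to +90, y -200 to +225 mm; z up. On its far side (+x) a light wooden batten, its tile-side face at x = +70, top 30 mm above the table. Stuck down against it: two tiles 100 x 100 x 10 mm, centres x = +20, y = +160 (blue flower) and y = +55 (yellow flower), tops 22 mm above the table, 5 mm apart (no room).
- set_edge (a point): Middle of the free side (facing the board's -y) of the stuck-down yellow-flower tile, 17 mm above the table, half-way up the tile. Axes as the board's. The side is 100 mm long along x; the open joint lies along it, on its -y side.
- tile_place (a point): Where the middle of the loose tile (half-way up, 17 mm above the table) belongs: far edge touching the batten, joint to the yellow-flower tile 5 mm wide. Axes as the board's; fixed to the board.
- tile: Loose ceramic tile, white, red flower, 100 x 100 x 10 mm, about 0.22 kg, lying on the board 6 to 18 mm short of the batten, turned up to 5 degrees either way, so its open joint tapers: 7 to 9 mm in the middle, wider at one end. Origin: centre of its underside; x, y along its edges, roughly as the board's. Too wide to grasp: push its edges; bare board for 45 mm at its near and -y sides.
- spacer_center (a point): Yellow spacer, 25 g, upright in a caddy slot, 40 mm tall; point 20 mm above its lower end. z up, x along its length, y across. From below: blade 40 (x) x 5 (y) x 9.5 mm deep, its lowest 3 mm only 3 mm thick; flange 46 x 20 x 3 mm that rests on the tile tops; grip tab 30 (x) x 10 (y) x 28 mm tall, pinched across y. Seated in a joint this point is 32.5 mm above the table.
- thin_center (a point): Red spacer in the other slot of the caddy, the same shape but its blade 3 mm thick; leave it there. Point 20 mm above its lower end.
- caddy: Fixed wooden block 150 x 50 x 24 mm, origin at the centre of its underside, with two slots in line along its x axis, 36 mm either side of the middle, each 48 (x) x 8 (y) x 14 mm deep, for the two spacers (which is where changes). Draw a spacer straight up; its flange lies on the block and its blade runs along the block's x, its point 34.5 mm above the table.
- jar_center (a point): Closed white glue jar, 72 mm across, 85 mm tall; point at its middle. A bystander.
- mug_center (a point): Blue mug of brushes, 76 mm across, brushes up to 190 mm high; point on its axis, 42 mm up. A bystander.
Things that resemble listed ones, but are neither listed nor needed, are in the scene too. There is more than one size of the tile; the one meant has the size given above.

How it is judged:
By the outcome, as a careful person would: the job done as asked, in the order asked, and still so for the second after the job is handed in, while the arm keeps its last pose, push and grip.
It also fails if it takes over 61 s, if anything falls off the work surface, if the arm or the gripper's body presses on something with over 40 N, if the wrist force passes 120 N, or if a joint passes its speed limit or range.

## Working session

There is one attempt and no reset: what is moved stays moved. The work goes in short steps, Python scripts to look and compute and a shell command to move; the robot and the scene stay as the last step left them, time stands still between calls to the robot, and variables do not carry over. Pictures are saved under pics/ and viewed, at most 10 in all, crops included, and the job is handed in when it is done.

```bash
mkdir -p pics; cat > h.py <<'E'
from bench import get_obs, imaging, job, nets, r
import numpy as np, cv2
def pix(cam,P):
    m=imaging.camera_model(cam);P=np.atleast_2d(P);T=np.array(m["camera_from_world"])
    c=P@T[:3,:3].T+T[:3,3]
    return np.c_[m["cx"]+m["fx"]*c[:,0]/-c[:,2], m["cy"]+m["fy"]*-c[:,1]/-c[:,2]]
def world(cam,uv,z):
    m=imaging.camera_model(cam);T=np.array(m["camera_from_world"]);uv=np.atleast_2d(uv)
    d=np.c_[(uv[:,0]-m["cx"])/m["fx"],-(uv[:,1]-m["cy"])/m["fy"],-np.ones(len(uv))]@T[:3,:3]
    o=-T[:3,:3].T@T[:3,3]
    return o+d*((z-o[2])/d[:,2])[:,None]
E
python3 - <<'E'
from h import *
np.set_printoptions(precision=4,suppress=True)
for c in("top","side"):
    im=imaging.get_image(c);cv2.imwrite(f"pics/{c}0.png",im)
    m=imaging.camera_model(c);print(c,m.keys(),m["fx"],m["fy"],m["cx"],m["cy"]);T=np.array(m["camera_from_world"]);print(-T[:3,:3].T@T[:3,3])
    for n,z in dict(board=0,set_edge=.017,tile_place=.017,tile=.012,spacer_center=.0345,thin_center=.0345,caddy=0,jar_center=.0425,mug_center=.042).items():
        for d in nets.landmark_of(c,n)[:4]: print(n,np.round(d["uv"],1),round(d["p"],2),world(c,d["uv"],z)[0])
E
```

```text
top dict_keys(['fx', 'fy', 'cx', 'cy', 'camera_from_world']) 450.7830203022412 450.7830203022412 314.60702717752116 199.5635272035775
[0.5522 0.0359 1.1393]
board [302.1 216.3] 0.55 [0.5775 0.0802 0.    ]
set_edge [298.9 209.9] 0.65 [0.5929 0.0878 0.017 ]
tile [323.1 208.5] 0.95 [0.5973 0.0275 0.012 ]
tile [380.8 295.3] 0.91 [ 0.3845 -0.1174  0.012 ]
tile [341.8 115.7] 0.62 [ 0.833  -0.0173  0.012 ]
spacer_center [475.1 248.8] 0.52 [ 0.5027 -0.3427  0.0345]
thin_center [481.8 277.3] 0.5 [ 0.4343 -0.3582  0.0345]
caddy [474.  259.4] 0.57 [ 0.4747 -0.3516  0.    ]
jar_center [464.7 154.6] 0.84 [ 0.7319 -0.3167  0.0425]
mug_center [149.3 250. ] 0.74 [0.4902 0.4492 0.042 ]
side dict_keys(['fx', 'fy', 'cx', 'cy', 'camera_from_world']) 481.75733846695397 481.75733846695397 316.94330852393915 195.27547857785174
[-0.0021 -0.7736  0.6571]
board [300.4 213.2] 0.68 [0.5694 0.0766 0.    ]
board [386.1 335.4] 0.5 [ 0.4706 -0.3485  0.    ]
set_edge [308. 201.] 0.55 [0.603  0.0918 0.017 ]
tile_place [323.7 211.7] 0.7 [0.6064 0.0282 0.017 ]
tile [404.7 200.8] 0.72 [ 0.8179 -0.0403  0.012 ]
tile [316.  215.2] 0.6 [0.5858 0.0321 0.012 ]
tile [275.6 285.3] 0.56 [ 0.3695 -0.1328  0.012 ]
spacer_center [400.2 311.8] 0.85 [ 0.5055 -0.3435  0.0345]
caddy [387.1 338.5] 0.58 [ 0.4671 -0.355   0.    ]
jar_center [472.3 258.2] 0.73 [ 0.7328 -0.3206  0.0425]
mug_center [207.1 152.5] 0.61 [0.4891 0.4474 0.042 ]
mug_center [301.  211.8] 0.53 [0.5375 0.0265 0.042 ]
```

View pics/top0.png

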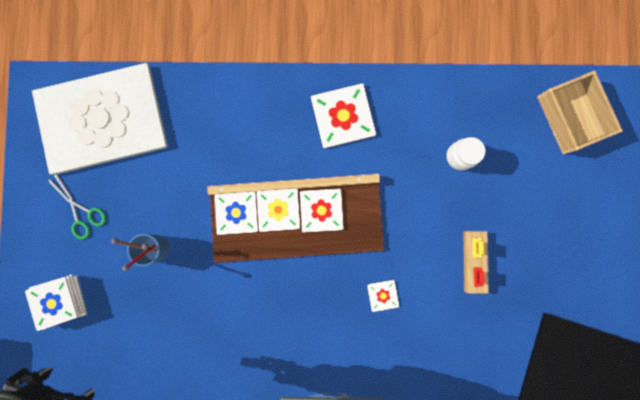

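View pics/side0.png

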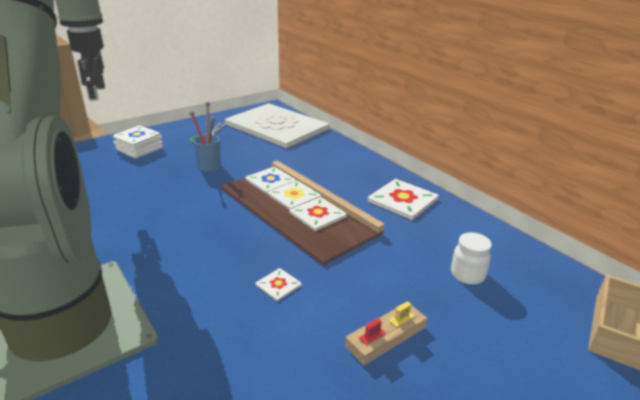

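The named tile is the 100 mm one on the board at top px (322,210). The look-alikes are the loose tile off the board at (342,116) and the small one at (383,296). The yellow spacer is at (478,247), and the red one at (479,277) stays put. Next I'll rectify a close crop into world millimetres.

```bash
cat >> h.py <<'E'
def rect(im,x0,x1,y0,y1,z,s=0.0005,cam="top"):
    # out image: col = (y1-y)/s, row=(x1-x)/s
    W=int(round((y1-y0)/s));H=int(round((x1-x0)/s))
    P=np.array([[x1,y1,z],[x1,y0,z],[x0,y0,z],[x0,y1,z]])
    M=cv2.getPerspectiveTransform(pix(cam,P).astype(np.float32),np.float32([[0,0],[W,0],[W,H],[0,H]])-0.5*0)
    return cv2.warpPerspective(im,M,(W,H),flags=cv2.INTER_CUBIC)
E
python3 - <<'E'
from h import *
im=cv2.imread("pics/top0.png")
a=rect(im,.48,.67,-.11,.19,.022); a=a
b=rect(im,.38,.55,-.39,-.31,.024)
H=max(a.shape[0],b.shape[0]);o=np.zeros((H,a.shape[1]+b.shape[1],3),np.uint8);o[:a.shape[0],:a.shape[1]]=a;o[:b.shape[0],a.shape[1]:]=b
cv2.imwrite("pics/rect0.png",o);print(o.shape)
E
```

```text
(380, 760, 3)
```

View pics/rect0.png

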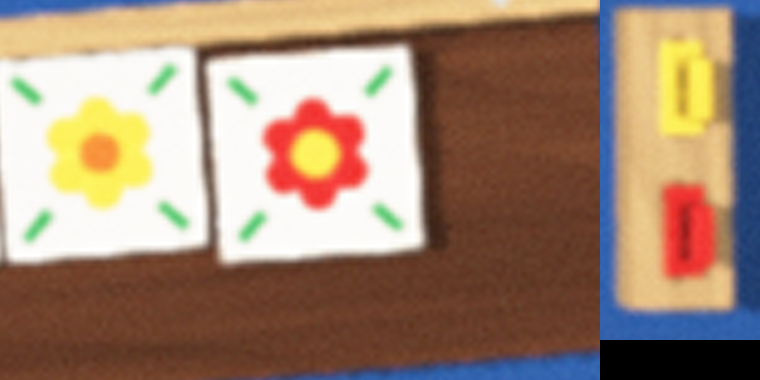

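```bash
cat >> h.py <<'E'
def quad(mask):
    cnt=max(cv2.findContours(mask.astype(np.uint8),cv2.RETR_EXTERNAL,cv2.CHAIN_APPROX_NONE)[0],key=cv2.contourArea)
    return cnt[:,0,:].astype(float)
def sides(mask,x1,y1,s=.0005):
    """fit 4 lines to the contour of a near-square blob -> dict of side->(mid point, angle deg from axis), centre"""
    c=quad(mask); (cx,cy),(w,h),a=cv2.minAreaRect(c.astype(np.float32))
    P=np.c_[x1-(c[:,1]+.5)*s, y1-(c[:,0]+.5)*s]; C=np.array([x1-(cy+.5)*s,y1-(cx+.5)*s])
    a=((-a+45)%90)-45  # approx
    best=None
    for yaw in (np.deg2rad(a),np.deg2rad(-a)):
        R=np.array([[np.cos(yaw),-np.sin(yaw)],[np.sin(yaw),np.cos(yaw)]]);Q=(P-C)@R
        hx,hy=np.percentile(abs(Q),99.5,axis=0); A=hx*hy
        if best is None or A<best[0]: best=(A,yaw,R,Q)
    A,yaw,R,Q=best; hi=Q.max(0);lo=Q.min(0);out={}
    for k,(ax,e,sg) in {'+x':(0,hi[0],1),'-x':(0,lo[0],-1),'+y':(1,hi[1],1),'-y':(1,lo[1],-1)}.items():
        o=1-ax; m=(abs(Q[:,ax]-e)<.004)&(abs(Q[:,o])<.8*(hi[o]-lo[o])/2)
        vx,vy,px,py=cv2.fitLine(Q[m].astype(np.float32),cv2.DIST_HUBER,0,.001,.001)[:,0]
        d=np.array([vx,vy]); d=d if d[o]>0 else -d
        p=np.array([px,py])-d*([px,py][o]/d[o])
        dw=R@d; ang=np.degrees(np.arctan2(dw[1],dw[0]))-(0 if o==0 else 90)
        out[k]=(C+R@p,round(ang,2))
    return out
E
cat > meas.py <<'E'
from h import *
import sys
def board(im):
    x1,y1=.68,.30
    a=rect(im,.48,x1,-.11,y1,.022).astype(float)
    # white-vs-dark: min channel for the white; fill the flower
    m=(a[:,:,0]>125).astype(np.uint8)
    n,l,st,ce=cv2.connectedComponentsWithStats(m)
    res={}
    for i in range(1,n):
        if 25000<st[i,4]<48000:
            b=(l==i).astype(np.uint8); f=np.zeros_like(b)
            cv2.drawContours(f,cv2.findContours(b,cv2.RETR_EXTERNAL,cv2.CHAIN_APPROX_NONE)[0],-1,1,-1)
            res[y1-ce[i][0]*.0005]=sides(f,x1,y1)
    return [res[k] for k in sorted(res)]
if __name__=="__main__":
    np.set_printoptions(precision=4,suppress=True)
    im=cv2.imread(sys.argv[1])
    for t in board(im):
        print({k:(np.round(v[0],4).tolist(),v[1]) for k,v in t.items()})
        print(' size',np.linalg.norm(t['+x'][0]-t['-x'][0]),np.linalg.norm(t['+y'][0]-t['-y'][0]),'c',(t['+x'][0]+t['-x'][0]+t['+y'][0]+t['-y'][0])/4)
    x1,y1=.56,-.30
    for nm,z in(("yel",.027),("red",.027),("caddy",.024)):
        a=rect(im,.37,x1,-.40,y1,z).astype(int);B,G,R=a[:,:,0],a[:,:,1],a[:,:,2]
        m={'yel':(R>180)&(G>160)&(B<110),'red':(R>150)&(G<90),'caddy':(R>B+15)}[nm]
        s=sides(m,x1,y1); print(nm,{k:(np.round(v[0],4).tolist(),v[1]) for k,v in s.items()})
E
python3 meas.py pics/top0.png
```

```text
{'+x': ([0.6443, 0.0357], np.float64(3.82)), '-x': ([0.5414, 0.0287], np.float64(3.72)), '+y': ([0.5893, 0.0837], np.float64(3.86)), '-y': ([0.5963, -0.0191], np.float64(3.66))}
 size 0.10313845425844194 0.10310931131243707 c [0.5928 0.0323]
yel {'+x': ([0.5297, -0.3545], np.float64(-6.61)), '-x': ([0.4821, -0.3545], np.float64(5.19)), '+y': ([0.5063, -0.3408], np.float64(1.58)), '-y': ([0.5063, -0.3663], np.float64(-0.25))}
red {'+x': ([0.4559, -0.3534], np.float64(-6.95)), '-x': ([0.4139, -0.3547], np.float64(9.73)), '+y': ([0.4346, -0.3428], np.float64(1.39)), '-y': ([0.4353, -0.365], np.float64(4.58))}
caddy {'+x': ([0.5453, -0.3471], np.float64(0.0)), '-x': ([0.3953, -0.3481], np.float64(-0.0)), '+y': ([0.4701, -0.3188], np.float64(0.51)), '-y': ([0.4704, -0.3757], np.float64(0.15))}
```

```bash
cat > fit.py <<'E'
from h import *
import sys
from scipy.optimize import least_squares
from scipy.special import expit
def fit(im,tile0=(.593,.032,3.77),board0=None,mask=None):
    x1,y1,s=.69,.32,.001
    a=rect(im,.49,x1,-.12,y1,.022,s).astype(float)
    hsv=cv2.cvtColor(a.astype(np.uint8),cv2.COLOR_BGR2HSV)
    X,Y=np.meshgrid(x1-(np.arange(a.shape[0])+.5)*s,y1-(np.arange(a.shape[1])+.5)*s,indexing='ij')
    V=a[:,:,0]
    def sq(px,py,yaw,w):
        c,n=np.cos(yaw),np.sin(yaw);u=(X-px)*c+(Y-py)*n;v=-(X-px)*n+(Y-py)*c
        return expit((.05-abs(u))/w)*expit((.05-abs(v))/w), np.maximum(abs(u),abs(v))
    def parts(p):
        bx,by,byaw,tx,ty,tyaw,w=p[:7]; c,n=np.cos(byaw),np.sin(byaw)
        B=lambda x,y:(bx+c*x-n*y,by+n*x+c*y)
        return [sq(*B(.02,.16),byaw,w),sq(*B(.02,.055),byaw,w),sq(tx,ty,tyaw,w)]
    sat=(hsv[:,:,1]>70)&(hsv[:,:,2]>110)   # batten, flowers, leaves
    sat=cv2.dilate(sat.astype(np.uint8),np.ones((5,5)))>0
    if mask is not None: sat|=mask(X,Y)
    def resid(p):
        q=parts(p); d=np.min([k[1] for k in q],0); M=sum(k[0] for k in q)
        ok=(d<.058)&~sat
        return ((p[7]+(p[8]-p[7])*M-V)*ok).ravel()/50
    t=tile0; yaw=np.deg2rad(3.7)
    b=board0
    if b is None:
        c,n=np.cos(yaw),np.sin(yaw); x,y=.02,-.053; b=(t[0]+.01-c*x+n*y,t[1]-n*x-c*y,3.7)
    p0=[b[0],b[1],np.deg2rad(b[2]),t[0],t[1],np.deg2rad(t[2]),.0012,50,245]
    r=least_squares(resid,p0,x_scale=[.002,.002,.01,.002,.002,.01,.0005,20,20],loss='soft_l1')
    return r.x,r.cost
def rel(p):
    c,n=np.cos(p[2]),np.sin(p[2]);d=p[3:5]-p[:2]
    return np.array([c*d[0]+n*d[1],-n*d[0]+c*d[1]]),np.degrees(p[5]-p[2])
def report(p):
    q,a=rel(p); print('board',np.round(p[:2],4),np.degrees(p[2]).round(2),'tile',np.round(p[3:5],4),np.degrees(p[5]).round(2),'w,dark,white',np.round(p[6:9],4))
    print('tile in board mm',(q*1e3).round(2),'yaw',round(a,2),'gap to batten',round(20-q[0]*1e3,2),'joint mid',round(5-50-q[1]*1e3,2))
if __name__=="__main__":
    p,c=fit(cv2.imread(sys.argv[1])); report(p); print(c)
E
python3 fit.py pics/top0.png
```

```text
board [0.5772 0.083 ] 4.79 tile [0.5926 0.0321] 3.95 w,dark,white [9.000000e-04 8.383770e+01 2.496348e+02]
tile in board mm [ 11.09 -52.08] yaw -0.84 gap to batten 8.91 joint mid 7.08
816.9683743879086
```

```bash
cat > scan.py <<'E'
from h import *
from fit import fit
import sys
np.set_printoptions(precision=4,suppress=True)
im=cv2.imread(sys.argv[1])
x1,y1,s=.69,.32,.0005
a=rect(im,.49,x1,-.12,y1,.022,s).astype(float);V=a[:,:,0]
p,_=fit(im)
bx,by,yaw=p[:3]; 
def val(x,y): return cv2.remap(V.astype(np.float32),((y1-y)/s-.5).astype(np.float32),((x1-x)/s-.5).astype(np.float32),cv2.INTER_LINEAR)
def edge(P0,ax,nrm,L,tag):
    # samples along ax, profile across nrm (outward: bright->dark)
    t=np.linspace(-.04,.04,41)*L; n=np.linspace(-.006,.006,121); out=[]
    for k in t:
        X=P0[0]+ax[0]*k+nrm[0]*n;Y=P0[1]+ax[1]*k+nrm[1]*n;v=val(X[None],Y[None])[0]
        g=np.diff(v); g=np.clip(-g,0,None); 
        i=g.argmax(); sl=slice(max(0,i-12),i+13); out.append((g[sl]*n[:-1][sl]).sum()/g[sl].sum())
    out=np.array(out); c=np.polyfit(t,out,1); res=out-np.polyval(c,t); ok=abs(res)<.0008; c=np.polyfit(t[ok],out[ok],1)
    d=np.degrees(np.arctan2(ax[1]+nrm[1]*c[0],ax[0]+nrm[0]*c[0]))
    print(tag,'offset mm',round(c[1]*1e3,2),'dir',round(d,2),'n',ok.sum(),'rms',round(res[ok].std()*1e3,2)); return c
for (cx,cy,w,nm) in((.02,.16,'b','blue'),(.02,.055,'b','yellow'),(None,None,'t','tile')):
    if w=='b': th=yaw;C=np.array([bx+np.cos(th)*cx-np.sin(th)*cy,by+np.sin(th)*cx+np.cos(th)*cy])
    else: th=p[5];C=p[3:5]
    ux=np.array([np.cos(th),np.sin(th)]);uy=np.array([-np.sin(th),np.cos(th)])
    edge(C-.05*ux,uy,-ux,1,nm+' -x'); edge(C+.05*ux,uy,ux,1,nm+' +x')
    edge(C+.05*uy,ux,uy,1,nm+' +y'); edge(C-.05*uy,ux,-uy,1,nm+' -y')
E
python3 scan.py pics/top0.png
```

```text
blue -x offset mm 0.29 dir 94.93 n 29 rms 0.39
blue +x offset mm 0.26 dir 94.79 n 36 rms 0.39
blue +y offset mm 1.75 dir 5.41 n 32 rms 0.41
blue -y offset mm -0.2 dir 4.68 n 41 rms 0.34
yellow -x offset mm 0.39 dir 94.88 n 32 rms 0.43
yellow +x offset mm 0.16 dir 94.87 n 31 rms 0.41
yellow +y offset mm 0.49 dir 4.84 n 41 rms 0.32
yellow -y offset mm 0.54 dir 5.06 n 32 rms 0.43
tile -x offset mm 0.73 dir 93.45 n 34 rms 0.41
tile +x offset mm 1.42 dir 93.33 n 33 rms 0.45
tile +y offset mm 1.34 dir 3.62 n 35 rms 0.36
tile -y offset mm 1.2 dir 3.83 n 27 rms 0.35
```

Fit result: the board is turned 4.8° and the tile about 1.2° clockwise relative to it. The batten gap is about 9 mm and the joint is about 7 mm in the middle, wider at the far (batten) end. I'll move towards the yellow spacer at about (0.505, -0.349).

```bash
python3 -m jog '[[0.8,-1,0,0,0.6],[0.8,-1,0,0,0.6],[0.8,-1,0,0,0.6],[0.8,-1,0,0,0.6],[0.8,-1,0,0,0.6],[0.8,-1,0,0,0.6],[0.8,-1,0,0,0.6],[0.8,-1,0,0,0.6]]' 40
```

```text
t: 1.8
position: [0.3713, 0.3604, 0.2313]
orientation: [3.142, 0.0, 2.706]
contact_force: [0.7, 0.7, -0.2]
grip_width: 0.0341
finger_force: 0.0
```

```bash
python3 -m jog '[[0.6,-1,0,0,0.6],[0.6,-1,0,0,0.6],[0.6,-1,0,0,0.6],[0.6,-1,0,0,0.6],[0.6,-1,0,0,0.6],[0.6,-1,0,0,0.6],[0.6,-1,0,0,0.6],[0.6,-1,0,0,0.6]]'
```

```text
t: 2.6
position: [0.4672, 0.2004, 0.2314]
orientation: [3.142, 0.0, 2.706]
contact_force: [-0.3, 0.1, 0.4]
grip_width: 0.034
finger_force: 0.0
```

```bash
python3 -m jog '[[0.2,-1,0,0,0.6],[0.2,-1,0,0,0.6],[0.2,-1,0,0,0.6],[0.2,-1,0,0,0.6],[0.2,-1,0,0,0.6],[0.2,-1,0,0,0.6],[0.2,-1,0,0,0.6],[0.2,-1,0,0,0.6]]'
```

```text
t: 3.4
position: [0.4988, 0.0404, 0.2313]
orientation: [-3.142, 0.0, 2.706]
contact_force: [0.1, -0.1, -1.0]
grip_width: 0.034
finger_force: 0.0
```

```bash
python3 -m jog '[[0,-1,0,0,0.6],[0,-1,0,0,0.6],[0,-1,0,0,0.6],[0,-1,0,0,0.6],[0,-1,0,0,0.6],[0,-1,0,0,0.6],[0,-1,0,0,0.6],[0,-1,0,0,0.6]]'
```

```text
t: 4.2
position: [0.4987, -0.1196, 0.2313]
orientation: [-3.141, 0.0, 2.706]
contact_force: [1.1, -0.1, -0.1]
grip_width: 0.0342
finger_force: 0.0
```

```bash
python3 -m jog '[[0,-1,0,0.5,0.6],[0,-1,0,0.5,0.6],[0,-1,0,0.5,0.6],[0,-1,0,0.5,0.6],[0,-1,0,0.5,0.6],[0.3,-1,0,0.5,0.6],[0,-1,0,0.5,0.6],[0,-1,0,0.5,0.6]]'
```

```text
t: 5.0
position: [0.5047, -0.2796, 0.2312]
orientation: [-3.142, 0.0, 3.127]
contact_force: [-0.0, -0.0, -0.2]
grip_width: 0.0342
finger_force: 0.0
```

```bash
python3 -m jog '[[0,-1,-1,0.2,0.6],[0,-1,-1,0,0.6],[0,-1,-1,0,0.6],[0,-0.5,-1,0,0.6],[0,0,-1,0,0.6],[0,0,-1,0,0.6],[0,0,0,0,0.6],[0,0,0,0,0.6]]'; python3 - <<'E'
from h import *
print(get_obs()["qpos"],get_obs()["orientation"])
for c in("top","side"): cv2.imwrite(f"pics/{c}1.png",imaging.get_image(c))
for p in([.505,-.349,.11],[.505,-.349,.054]): print(pix("top",p),pix("side",p))
t=cv2.imread("pics/top1.png")[200:320,410:530];s=cv2.imread("pics/side1.png")[240:360,330:450]
cv2.imwrite("pics/c1.png",cv2.resize(np.hstack([t,s]),(800,400),interpolation=cv2.INTER_CUBIC))
E
```

```text
t: 5.8
position: [0.5049, -0.3488, 0.1118]
orientation: [-3.141, 0.0, -3.138]
contact_force: [0.1, 0.3, 0.3]
grip_width: 0.0343
finger_force: 0.0
[ 0.67967772  0.92232282 -0.27112994  1.46098434  0.30241875  0.7993285
  1.87404065] [-3.14145709e+00  1.21734400e-04 -3.13754789e+00]
[[489.37341019 249.47140936]] [[406.93574493 281.50697251]]
[[480.54993361 248.27934262]] [[403.34412008 305.68644919]]
```

View pics/c1.png

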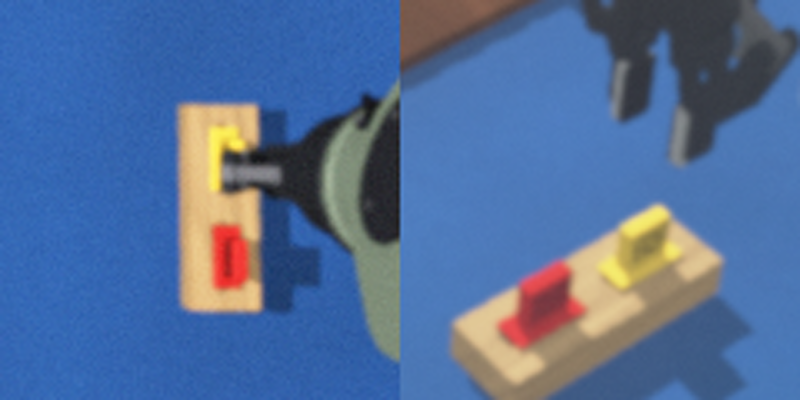

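The side crop shows the open fingers straddling the yellow tab: fingertips at (397,276) and (414,289), tab top at (403.5,304.5) against (403.3,305.7) predicted. I'll descend and grip.

```bash
python3 -m jog '[[0,0,-1,0,0.6],[0,0,-1,0,0.6],[0,0,-1,0,0.6],[0,0,-0.6,0,0.6],[0,0,-0.4,0,0.6],[0,0,0,0,0.6],[0,0,0,0,0.8],[0,0,0,0,0.9]]' 30
```

```text
t: 6.7
position: [0.5051, -0.349, 0.0322]
orientation: [-3.141, 0.001, -3.138]
contact_force: [-1.2, 0.1, 5.6]
grip_width: 0.0094
finger_force: 29.3
```

```bash
python3 -m jog '[[0,0,0,0,1],[0,0,0,0,1],[0,0,0,0,1],[0,0,0,0,1],[0,0,0,0,1],[0,0,0,0,1],[0,0,0,0,1],[0,0,0,0,1]]' 50
```

```text
t: 7.5
position: [0.5051, -0.349, 0.0323]
orientation: [-3.141, 0.001, -3.138]
contact_force: [-1.2, 0.5, 6.2]
grip_width: 0.0088
finger_force: 49.0
```

```bash
python3 -m jog '[[0,0,0.3,0,1],[0,0,0.5,0,1],[0,0,1,0,1],[0,0,1,0,1],[0,0.5,0.7,0,1],[0.3,1,0,0,1],[0.3,1,0,0,1],[0.3,1,0,0.2,1]]'
```

```text
t: 8.3
position: [0.523, -0.2772, 0.102]
orientation: [3.142, 0.0, -3.116]
contact_force: [-0.2, 0.9, -0.6]
grip_width: 0.0088
finger_force: 48.8
```

```bash
python3 -m jog '[[0.3,1,0,0.1,1],[0.3,1,0,0.1,1],[0.3,1,0,0.1,1],[0.3,1,0,0.1,1],[0.3,1,0,0.1,1],[0.3,1,0,0,1],[0.3,1,0,0,1],[0.3,1,0,0,1]]'
```

```text
t: 9.1
position: [0.5707, -0.1171, 0.1019]
orientation: [3.142, 0.0, -3.064]
contact_force: [-0.2, -0.1, -0.5]
grip_width: 0.009
finger_force: 48.8
```

```bash
python3 -m jog '[[0.3,1,0,0,1],[0.3,1,0,0,1],[0.3,1,0,0,1],[0.3,1,0,0,1],[0.3,1,0,0,1],[0.2,1,0,0,1],[0.2,1,0,0,1],[0.2,1,0,0,1]]'
```

```text
t: 9.9
position: [0.6125, 0.0428, 0.1019]
orientation: [3.141, 0.0, -3.064]
contact_force: [0.1, -0.6, -0.3]
grip_width: 0.0092
finger_force: 48.8
```

```bash
python3 -m jog '[[0,1,0,0,1],[0,1,0,0,1],[0,0.2,-1,0,1],[0,0,-1,0,1],[0,0,0,0,1],[0,0,0,0,1],[0,0,0,0,1],[0,0,0,0,1]]'; python3 - <<'E'
from h import *
print(get_obs()["position"])
for c in("top","side"): cv2.imwrite(f"pics/{c}2.png",imaging.get_image(c))
t=cv2.imread("pics/top2.png")[170:260,270:360];s=cv2.imread("pics/side2.png")[160:250,270:360]
cv2.imwrite("pics/c2.png",cv2.resize(np.hstack([t,s]),(800,400),interpolation=cv2.INTER_CUBIC))
E
```

```text
t: 10.7
position: [0.6131, 0.0852, 0.0623]
orientation: [3.142, 0.001, -3.065]
contact_force: [1.2, -0.0, -0.4]
grip_width: 0.009
finger_force: 48.8
[0.61306114 0.08523226 0.06230354]
```

View pics/c2.png

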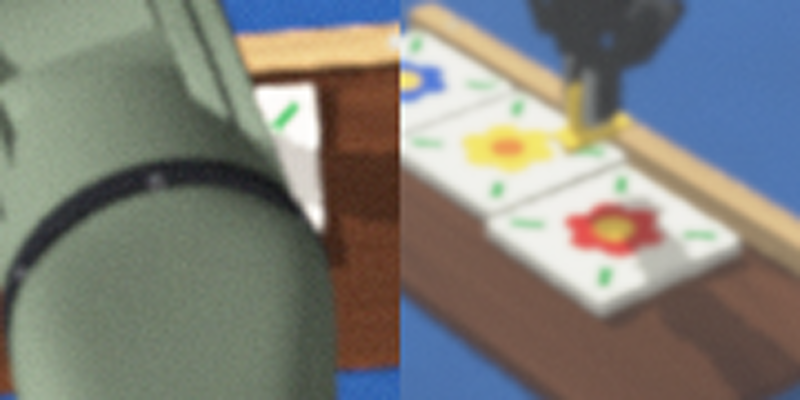

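```bash
cat > side.py <<'E'
from h import *
np.set_printoptions(precision=2,suppress=True,linewidth=150)
b=np.array([.5772,.083]);yaw=np.deg2rad(4.83);c,n=np.cos(yaw),np.sin(yaw)
def B(x,y,z):x,y,z=np.broadcast_arrays(x,y,z);return np.c_[b[0]+c*x.ravel()-n*y.ravel(),b[1]+n*x.ravel()+c*y.ravel(),z.ravel()]
def samp(im,P,cam):
    u=pix(cam,P).astype(np.float32);return cv2.remap(im,u[None,:,0],u[None,:,1],cv2.INTER_CUBIC)[0].astype(float)
ys=np.arange(-12,16.01,.25)/1e3
for cam in("top","side"):
    im=cv2.imread(f"pics/{cam}0.png")[:,:,0]
    for y0,nm in((0,"loose joint"),(.1075-.0,"fixed joint (at 0 expected 107.5)")):
        for x in (-.02,0,.02,.04,.055):
            prof=np.mean([samp(im,B(x+d,y0+ys,.022),cam) for d in np.arange(-.004,.0041,.001)],0)
            w=np.clip(prof.max()-20-prof,0,None)*(abs(ys-ys[prof.argmin()])<.008);print(cam,nm,x,'centre mm',round((w*ys).sum()/w.sum()*1e3,2),'deficit mm',round(w.sum()*.25/(prof.max()-40),2),'min',prof.min().round())
# spacer in side2: yellow pixels low part versus model
im=cv2.imread("pics/side2.png").astype(int)
m=(im[:,:,2]>150)&(im[:,:,1]>120)&(im[:,:,0]<120);m[:, :305]=0;m[:160]=0;m[205:]=0
v,u=np.nonzero(m);print('yellow',u.min(),u.max(),v.min(),v.max());print([(int(k),int(u[v==k].min()),int(u[v==k].max())) for k in np.unique(v)])
p=np.array([.6131,.0852]);a=np.deg2rad(4.4);zt=.0623-.0318+.0145   # lower end height
R=np.array([[np.cos(a),-np.sin(a)],[np.sin(a),np.cos(a)]])
for nm,hx,hy,z in(("flange top",.023,.01,.0125),("flange bot",.023,.01,.0095),("blade bot",.02,.0015,0)):
    q=np.array([[hx,hy],[hx,-hy],[-hx,-hy],[-hx,hy]])@R.T+p;print(nm,pix("side",np.c_[q,np.full(4,zt+z)]).tolist())
E
python3 side.py
```

```text
top loose joint -0.02 centre mm 2.58 deficit mm 3.31 min 90.0
top loose joint 0 centre mm 2.04 deficit mm 3.51 min 88.0
top loose joint 0.02 centre mm 1.96 deficit mm 3.58 min 85.0
top loose joint 0.04 centre mm 1.86 deficit mm 4.33 min 70.0
top loose joint 0.055 centre mm 1.72 deficit mm 4.2 min 73.0
top fixed joint (at 0 expected 107.5) -0.02 centre mm 0.63 deficit mm 1.5 min 154.0
top fixed joint (at 0 expected 107.5) 0 centre mm 0.69 deficit mm 2.11 min 130.0
top fixed joint (at 0 expected 107.5) 0.02 centre mm 0.68 deficit mm 1.31 min 163.0
top fixed joint (at 0 expected 107.5) 0.04 centre mm 0.65 deficit mm 2.07 min 134.0
top fixed joint (at 0 expected 107.5) 0.055 centre mm 0.56 deficit mm 1.61 min 150.0
side loose joint -0.02 centre mm 15.44 deficit mm 0.09 min 185.0
side loose joint 0 centre mm 1.57 deficit mm 0.56 min 192.0
side loose joint 0.02 centre mm 1.03 deficit mm 0.8 min 186.0
side loose joint 0.04 centre mm 0.82 deficit mm 0.85 min 184.0
side loose joint 0.055 centre mm 0.32 deficit mm 0.32 min 182.0
side fixed joint (at 0 expected 107.5) -0.02 centre mm 14.45 defi
[... 985 characters left out ...]
95, 322, 639), (196, 323, 639), (197, 324, 639), (198, 326, 639), (199, 327, 639), (200, 329, 639), (201, 330, 638), (202, 332, 636), (203, 333, 620), (204, 335, 624)]
flange top [[317.3762821957902, 182.99660083320865], [322.44541880197346, 186.02487543616826], [308.34663757017216, 191.63251293190604], [303.32200670417575, 188.47889309662227]]
flange bot [[317.35289669828904, 184.0191837049701], [322.41546389116667, 187.05462801732642], [308.3339912935454, 192.67731058516114], [303.3158265868177, 189.51636341529604]]
blade bot [[318.51365271296294, 188.89032888700677], [319.2695189377197, 189.35019132180437], [307.0886589084421, 194.23324451503453], [306.33854136382416, 193.75695087040748]]
```

```bash
python3 -m jog '[[0,0.1,-0.4,0,1],[0,0,-0.4,0,1],[0,0,-0.1,0,1],[0,0,0,0,1],[0,0,0,0,1],[0,0,0,0,1],[0,0,0,0,1],[0,0,0,0,1]]'; python3 - <<'E'
from h import *
c="side";cv2.imwrite(f"pics/{c}3.png",imaging.get_image(c))
s=cv2.imread("pics/side3.png")[165:225,290:370]
cv2.imwrite("pics/c3.png",cv2.resize(s,(800,600),interpolation=cv2.INTER_CUBIC))
E
```

```text
t: 11.6
position: [0.6128, 0.0873, 0.0434]
orientation: [-3.142, 0.0, -3.064]
contact_force: [-0.4, 0.6, -0.7]
grip_width: 0.009
finger_force: 48.8
```

View pics/c3.png

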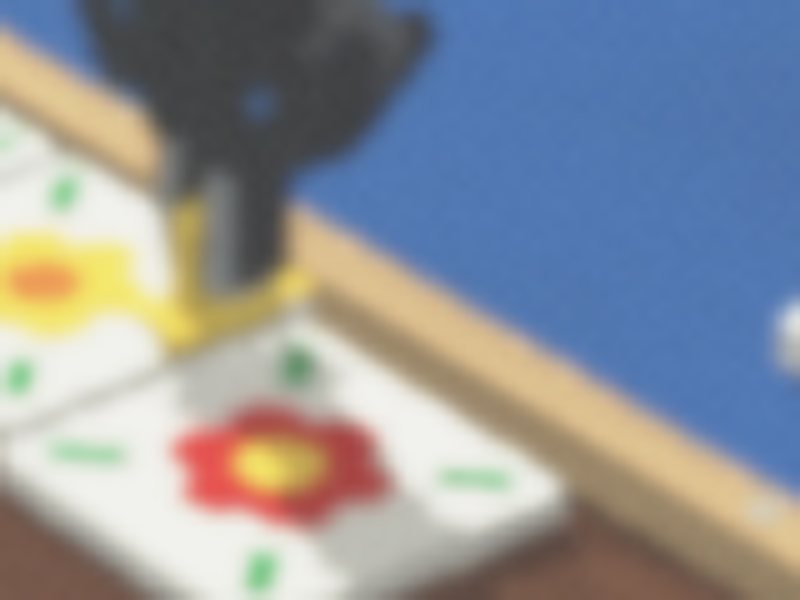

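```bash
python3 - <<'E'
from h import *
p=np.array([.6128,.0873]);a=np.deg2rad(4.4);z=.0256
R=np.array([[np.cos(a),-np.sin(a)],[np.sin(a),np.cos(a)]])
f=lambda q,dz:((pix("side",[*(R@np.array(q)+p),z+dz])[0]-[290,165])*10).round()
for q in((.023,-.01),(-.023,-.01),(-.023,.01)): print(q,f(q,.0095),f(q,.0125))
im=cv2.imread("pics/side3.png")
s=cv2.resize(im[165:225,290:370],(800,600),interpolation=cv2.INTER_CUBIC).astype(int)
m=(s[:,:,2]>150)&(s[:,:,1]-s[:,:,0]>80)&(s[:,:,1]>130);m[:200]=0;m[:,:150]=0;m[370:]=0;m[:,330:]=0
for u in range(160,320,20):
    v=np.nonzero(m[:,u])[0];print(u,v.min() if len(v) else 0,v.max() if len(v) else 0)
E
```

```text
(0.023, -0.01) [316. 283.] [317. 273.]
(-0.023, -0.01) [177. 340.] [177. 330.]
(-0.023, 0.01) [127. 308.] [127. 298.]
160 303 330
180 297 343
200 314 333
220 0 0
240 0 0
260 0 0
280 287 290
300 274 289
```

```bash
python3 -m jog '[[0,0,-0.1,0,1],[0,0,-0.1,0,1],[0,0,-0.1,0,1],[0,0,0,0,1],[0,0,0,0,1],[0,0,0,0,1],[0,0,0,0,1],[0,0,0,0,1]]'
```

```text
t: 12.45
position: [0.6127, 0.0873, 0.0373]
orientation: [-3.142, 0.0, -3.064]
contact_force: [-0.2, -1.0, 0.4]
grip_width: 0.0091
finger_force: 48.8
```

Bottom is now at about 0.0195, below the tile tops, with no vertical force, so the blade is in the joint. Continuing down.

```bash
python3 -m jog '[[0,0,-0.1,0,1],[0,0,-0.1,0,1],[0,0,0,0,1],[0,0,0,0,1],[0,0,0,0,1],[0,0,0,0,1],[0,0,0,0,1],[0,0,0,0,1]]'
```

```text
t: 13.25
position: [0.6127, 0.0872, 0.0333]
orientation: [-3.141, -0.0, -3.064]
contact_force: [-0.2, 1.1, -1.6]
grip_width: 0.0091
finger_force: 48.8
```

```bash
python3 -m jog '[[0,0,-0.05,0,1],[0,0,-0.05,0,1],[0,0,-0.05,0,1],[0,0,-0.04,0,1],[0,0,0,0,1],[0,0,0,0,1],[0,0,0,0,1],[0,0,0,0,1]]'
```

```text
t: 14.05
position: [0.6128, 0.0872, 0.0302]
orientation: [-3.141, 0.0, -3.064]
contact_force: [-5.0, 0.7, 15.4]
grip_width: 0.009
finger_force: 51.3
```

```bash
python3 -m jog '[[0,0,0,0,0.8],[0,0,0,0,0.7],[0,0,0,0,0.6],[0,0,0,0,0.6],[0,0,0.3,0,0.6],[0,0,1,0,0.6],[0,0,1,0,0.6],[0,0,1,0,0.6]]' 30
```

```text
t: 14.85
position: [0.6127, 0.0872, 0.0966]
orientation: [-3.141, 0.0, -3.064]
contact_force: [0.0, 0.3, 0.3]
grip_width: 0.0341
finger_force: 0.0
```

```bash
python3 -m jog '[[-1,-0.5,0.5,0,1],[-1,-0.5,0,0,1],[-1,-0.5,0,0,1],[-1,-0.5,0,0,1],[-1,-0.5,0,0,1],[-1,-0.5,0,0,1],[-0.5,0,0,0,1],[0,0,0,0,1]]'; python3 - <<'E'
from h import *
for c in("top","side"): cv2.imwrite(f"pics/{c}4.png",imaging.get_image(c))
t=cv2.imread("pics/top4.png")[170:260,270:360];s=cv2.imread("pics/side4.png")[160:250,270:360]
cv2.imwrite("pics/c4.png",cv2.resize(np.hstack([t,s]),(800,400),interpolation=cv2.INTER_CUBIC))
E
```

```text
t: 15.65
position: [0.4821, 0.0271, 0.106]
orientation: [-3.141, -0.0, -3.064]
contact_force: [1.0, 1.7, -0.5]
grip_width: 0.0001
finger_force: 0.0
```

View pics/c4.png

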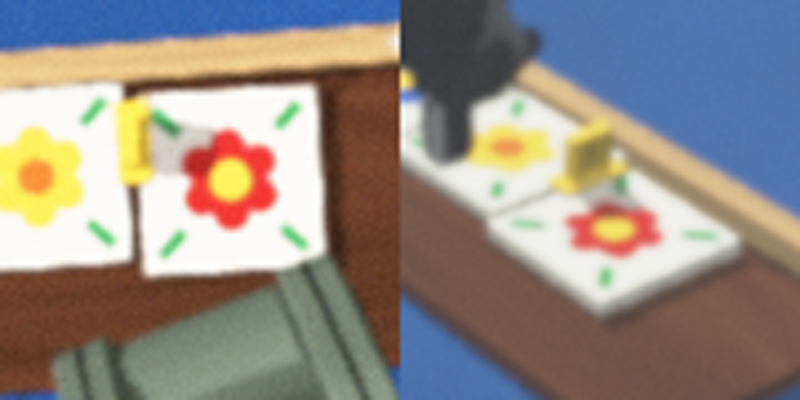

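```bash
python3 -m jog '[[1,0,-0.5,0,1],[0.5,0,-1,0,1],[0,0,-1,0,1],[0,0,-1,0,1],[0,0,-0.7,0,1],[0,0,-0.3,0,1],[0,0,0,0,1],[0,0,0,0,1]]'
```

```text
t: 16.55
position: [0.5132, 0.0273, 0.016]
orientation: [-3.141, 0.001, -3.064]
contact_force: [0.2, 0.0, 0.5]
grip_width: -0.0002
finger_force: 0.0
```

```bash
python3 -m jog '[[0.4,0.03,0,0,1],[0.4,0.03,0,0,1],[0.2,0.02,0,0,1],[0.1,0.01,0,0,1],[0.1,0.01,0,0,1],[0.1,0.01,0,0,1],[0,0,0,0,1],[0,0,0,0,1]]'
```

```text
t: 17.35
position: [0.5389, 0.0294, 0.0155]
orientation: [-3.141, 0.0, -3.064]
contact_force: [-0.9, -0.5, 1.8]
grip_width: 0.0002
finger_force: 0.5
```

```bash
python3 -m jog '[[0.05,0.005,0,0,1],[0.05,0.005,0,0,1],[0.05,0.005,0,0,1],[0,0,0,0,1],[0,0,0,0,1],[0,0,0,0,1],[0,0,0,0,1],[0,0,0,0,1]]'; python3 - <<'E'
from h import *
cv2.imwrite("pics/top5.png",imaging.get_image("top"));cv2.imwrite("pics/side5.png",imaging.get_image("side"))
t=cv2.imread("pics/top5.png")[170:260,270:360];s=cv2.imread("pics/side5.png")[160:250,270:360]
cv2.imwrite("pics/c5.png",cv2.resize(np.hstack([t,s]),(800,400),interpolation=cv2.INTER_CUBIC))
E
```

```text
t: 18.15
position: [0.541, 0.0296, 0.0154]
orientation: [-3.141, -0.002, -3.064]
contact_force: [-7.4, -0.6, 4.0]
grip_width: -0.0001
finger_force: 3.6
```

View pics/c5.png

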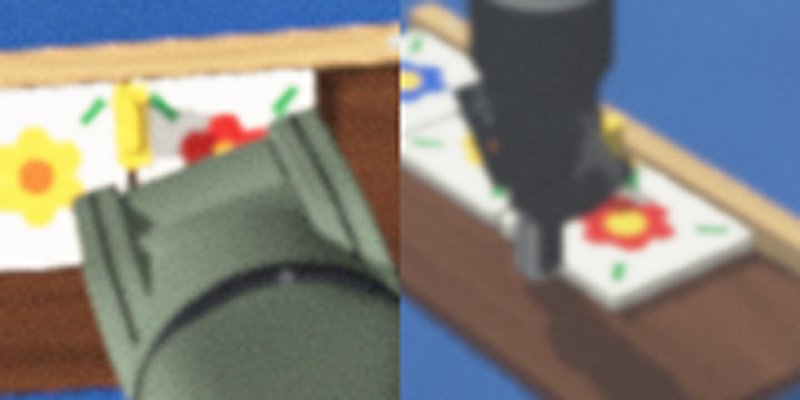

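```bash
python3 -m jog '[[0.05,0.005,0,0,1],[0.05,0.005,0,0,1],[0.05,0.005,0,0,1],[0,0,0,0,1],[0,0,0,0,1],[0,0,0,0,1],[0,0,0,0,1],[0,0,0,0,1]]'
```

```text
t: 19.05
position: [0.5414, 0.0295, 0.0152]
orientation: [-3.14, -0.007, -3.064]
contact_force: [-22.5, -2.0, 16.7]
grip_width: -0.0001
finger_force: 11.8
```

```bash
python3 -m jog '[[-0.5,-0.04,0,0,1],[-1,-0.08,0,0,1],[0,0,1,0,1],[0,0,1,0,1],[0,-0.5,1,0,1],[0.5,-1,0.5,0,1],[1,-1,0,0,1],[1,-1,0,0,1]]'
```

```text
t: 19.85
position: [0.566, -0.0432, 0.0861]
orientation: [-3.141, 0.002, -3.064]
contact_force: [-0.3, 0.0, 0.7]
grip_width: 0.0
finger_force: 0.0
```

```bash
python3 -m jog '[[1,-0.2,0,0,1],[1,0,0,0,1],[1,0,0,0,1],[0.5,0,0,0,1],[0,0,-1,0,1],[0,0,-1,0,1],[0,0,0,0,1],[0,0,0,0,1]]'; python3 - <<'E'
from h import *
cv2.imwrite("pics/top6.png",imaging.get_image("top"));cv2.imwrite("pics/side6.png",imaging.get_image("side"))
t=cv2.imread("pics/top6.png")[170:260,270:360];s=cv2.imread("pics/side6.png")[160:250,270:360]
cv2.imwrite("pics/c6.png",cv2.resize(np.hstack([t,s]),(800,400),interpolation=cv2.INTER_CUBIC))
E
```

```text
t: 20.65
position: [0.635, -0.0463, 0.0459]
orientation: [-3.142, 0.0, -3.064]
contact_force: [-0.1, 0.4, 0.9]
grip_width: -0.0003
finger_force: 0.0
```

View pics/c6.png

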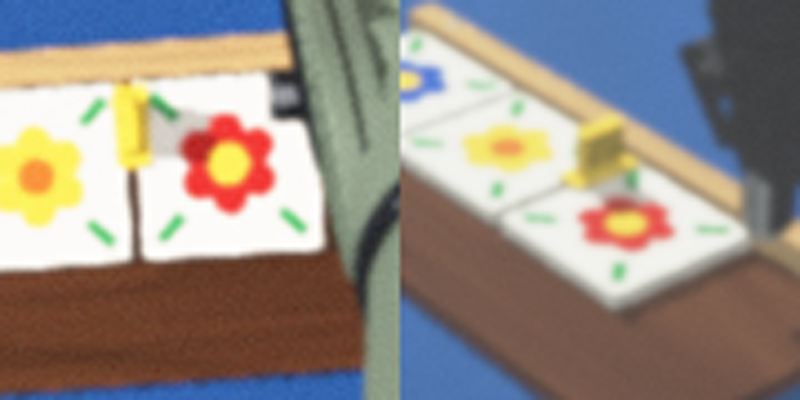

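The crop shows the tile flush and parallel with the batten and the spacer seated at the far half of the joint. I'll lower beside the tile's -y side, in line with the spacer.

```bash
python3 -m jog '[[-0.6,0,-0.5,0,1],[0,0,-0.7,0,1],[0,0,-0.3,0,1],[0,0,0,0,1],[-0.02,0.25,0,0,1],[-0.02,0.25,0,0,1],[0,0.1,0,0,1],[0,0,0,0,1]]'
```

```text
t: 21.55
position: [0.6221, -0.0338, 0.0157]
orientation: [3.142, 0.0, -3.064]
contact_force: [-0.1, 1.0, -0.6]
grip_width: 0.0001
finger_force: 0.0
```

```bash
python3 -m jog '[[0,0.05,0,0,1],[0,0.05,0,0,1],[0,0.05,0,0,1],[0,0.05,0,0,1],[0,0.05,0,0,1],[0,0.05,0,0,1],[0,0,0,0,1],[0,0,0,0,1]]'
```

```text
t: 22.35
position: [0.6219, -0.0284, 0.0155]
orientation: [-3.141, -0.0, -3.064]
contact_force: [-0.2, 0.2, 0.3]
grip_width: -0.0002
finger_force: 0.0
```

```bash
python3 -m jog '[[0,0.05,0,0,1],[0,0.05,0,0,1],[0,0.05,0,0,1],[0,0.05,0,0,1],[0,0,0,0,1],[0,0,0,0,1],[0,0,0,0,1],[0,0,0,0,1]]'
```

```text
t: 23.15
position: [0.622, -0.0244, 0.0156]
orientation: [-3.142, 0.0, -3.064]
contact_force: [0.2, -0.9, 3.0]
grip_width: 0.0001
finger_force: 1.7
```

```bash
python3 -m jog '[[0,0.04,0,0,1],[0,0.04,0,0,1],[0,0.04,0,0,1],[0,0,0,0,1],[0,0,0,0,1],[0,0,0,0,1],[0,0,0,0,1],[0,0,0,0,1]]'
```

```text
t: 23.95
position: [0.622, -0.0221, 0.0156]
orientation: [-3.141, 0.0, -3.064]
contact_force: [-0.3, -3.5, 5.6]
grip_width: -0.0002
finger_force: 2.6
```

```bash
python3 -m jog '[[0,0.04,0,0,1],[0,0.04,0,0,1],[0,0,0,0,1],[0,0,0,0,1],[0,0,0,0,1],[0,0,0,0,1],[0,0,0,0,1],[0,0,0,0,1]]'; python3 - <<'E'
from h import *
cv2.imwrite("pics/top7.png",imaging.get_image("top"))
from fit import fit,report
im=cv2.imread("pics/top7.png")
p,c=fit(im,tile0=(.6015,.0345,4.8),board0=(.5772,.083,4.8),mask=lambda X,Y:(Y<.005)|((abs(Y-.0865)<.03)&(X>.58)))
report(p)
E
```

```text
t: 24.75
position: [0.622, -0.0206, 0.0156]
orientation: [-3.141, 0.0, -3.064]
contact_force: [1.2, -4.6, 4.4]
grip_width: 0.0002
finger_force: 3.3
board [0.5773 0.0832] 4.83 tile [0.5992 0.0304] -1.0 w,dark,white [8.000000e-04 1.131363e+02 2.417803e+02]
tile in board mm [ 17.35 -54.51] yaw -5.83 gap to batten 2.65 joint mid 9.51
```

```bash
cat > jm.py <<'E'
from h import *
import sys
from scipy.optimize import curve_fit
from scipy.special import erf
b=np.array([.5773,.0832]);yaw=np.deg2rad(4.83);c,n=np.cos(yaw),np.sin(yaw)
def B(x,y,z):x,y,z=np.broadcast_arrays(x,y,z);return np.c_[b[0]+c*x.ravel()-n*y.ravel(),b[1]+n*x.ravel()+c*y.ravel(),z.ravel()]
def samp(im,P):
    u=pix("top",P).astype(np.float32);return cv2.remap(im,u[None,:,0],u[None,:,1],cv2.INTER_CUBIC)[0].astype(float)
im=cv2.imread(sys.argv[1])[:,:,0]
d=np.arange(-12,12.01,.25)/1e3
for nm,y0 in(("loose",.002),("fixed",.1075)):
    for x in (-.024,-.014,-.004,.006):
        pr=np.mean([samp(im,B(x+k,y0+d,.022)) for k in np.arange(-.004,.0041,.001)],0)
        w=np.clip(np.percentile(pr,80)-pr,0,None)*(abs(d-d[pr.argmin()])<.009)
        print(nm,x,'c',round((w*d).sum()/w.sum()*1e3+y0*1e3,2),'area',round(w.sum()*.25/195,2),end=' | ')
    print()
# near-edge x position along y (bright -> dark going -x) for yellow tile and loose tile
for nm,yy in(("yellow",np.arange(.02,.091,.01)),("loose",np.arange(-.095,-.009,.01))):
    o=[]
    for y in yy:
        pr=np.mean([samp(im,B(-.03+d,y+k,.022)) for k in np.arange(-.003,.0031,.001)],0)
        g=np.clip(np.diff(pr),0,None);i=g.argmax();s=slice(max(0,i-14),i+15);o.append(((g[s]*d[:-1][s]).sum()/g[s].sum()*1e3-30).round(2))
    print(nm,'near edge',o)
for nm,yy in(("yellow",np.arange(.03,.091,.01)),("loose",np.arange(-.095,-.029,.01))):
    o=[]
    for y in yy:
        pr=np.mean([samp(im,B(.07+d,y+k,.022)) for k in np.arange(-.003,.0031,.001)],0)
        g=np.clip(-np.diff(pr),0,None);i=g.argmax();s=slice(max(0,i-14),i+15);o.append(((g[s]*d[:-1][s]).sum()/g[s].sum()*1e3+70).round(2))
    print(nm,'far edge',o)
E
for k in 0 6 7; do echo $k; python3 jm.py pics/top$k.png; done | sed 's/np.float64//g'
```

```text
0
loose -0.024 c 2.72 area 4.71 | loose -0.014 c 1.96 area 4.37 | loose -0.004 c 1.71 area 4.57 | loose 0.006 c 2.02 area 5.44 | 
fixed -0.024 c 107.94 area 2.75 | fixed -0.014 c 107.85 area 2.42 | fixed -0.004 c 108.03 area 3.04 | fixed 0.006 c 107.96 area 3.18 | 
yellow near edge [(-30.66), (-30.33), (-29.75), (-30.68), (-30.71), (-29.9), (-30.41), (-30.79)]
loose near edge [(-39.96), (-40.12), (-39.95), (-39.54), (-39.17), (-39.61), (-39.82), (-39.25), (-38.67)]
yellow far edge [(70.48), (70.31), (70.62), (70.18), (70.72), (70.72), (70.03)]
loose far edge [(61.6), (61.78), (62.48), (62.95), (63.11), (62.34), (62.89)]
6
loose -0.024 c 2.33 area 5.29 | loose -0.014 c 2.01 area 4.27 | loose -0.004 c 1.62 area 4.77 | loose 0.006 c 1.95 area 5.6 | 
fixed -0.024 c 107.96 area 2.71 | fixed -0.014 c 107.85 area 2.39 | fixed -0.004 c 108.04 area 3.04 | fixed 0.006 c 107.94 area 3.1 | 
yellow near edge [(-30.6), (-30.34), (-29.75), (-30.66), (-30.73), (-29.91), (-30.48), (-30.79)]
loose near edge [(-31.69), (-31.31), (-30.59), (-31.06), (-31.34), (-30.89), (-30.14), (-30.66), (-30.93)]
yellow far edge [(70.58), (70.42), (70.71), (70.2), (70.72), (70.75), (70.12)]
loose far edge [(61.36), (61.58), (69.45), (69.96), (70.56), (70.03), (70.36)]
7
loose -0.024 c 2.56 area 4.91 | loose -0.014 c 2.05 area 4.22 | loose -0.004 c 1.76 area 4.44 | loose 0.006 c 2.15 area 5.12 | 
fixed -0.024 c 107.96 area 2.7 | fixed -0.014 c 107.85 area 2.4 | fixed -0.004 c 108.05 area 3.02 | fixed 0.006 c 107.96 area 3.08 | 
yellow near edge [(-30.68), (-30.32), (-29.74), (-30.64), (-30.73), (-29.85), (-30.48), (-30.78)]
loose near edge [(-37.52), (-20.03), (-30.1), (-31.08), (-31.34), (-30.95), (-30.17), (-30.86), (-31.14)]
yellow far edge [(70.59), (70.41), (70.64), (70.24), (70.62), (70.77), (70.23)]
loose far edge [(79.75), (68.34), (59.98), (61.7), (70.92), (70.11), (70.34)]
```

```bash
python3 -m jog '[[0.01,0.04,0,0,1],[0,0.04,0,0,1],[0,0,0,0,1],[0,0,0,0,1],[0,0,0,0,1],[0,0,0,0,1],[0,0,0,0,1],[0,0,0,0,1]]'; python3 - <<'E'
from h import *
cv2.imwrite("pics/top8.png",imaging.get_image("top"))
E
python3 jm.py pics/top8.png | sed 's/np.float64//g'
```

```text
t: 25.6
position: [0.6222, -0.019, 0.0156]
orientation: [-3.141, 0.0, -3.064]
contact_force: [0.1, -4.9, 5.2]
grip_width: -0.0001
finger_force: 3.8
loose -0.024 c 2.92 area 4.34 | loose -0.014 c 2.31 area 3.32 | loose -0.004 c 2.52 area 3.01 | loose 0.006 c 2.95 area 3.81 | 
fixed -0.024 c 107.95 area 2.67 | fixed -0.014 c 107.85 area 2.38 | fixed -0.004 c 108.03 area 3.01 | fixed 0.006 c 107.96 area 3.11 | 
yellow near edge [(-30.56), (-30.35), (-29.72), (-30.68), (-30.72), (-29.9), (-30.49), (-30.87)]
loose near edge [(-39.55), (-19.78), (-36.83), (-30.94), (-31.34), (-30.98), (-30.24), (-31.09), (-31.16)]
yellow far edge [(70.55), (70.35), (70.6), (70.25), (70.58), (70.79), (70.02)]
loose far edge [(79.98), (69.09), (60.94), (62.29), (64.0), (69.95), (70.13)]
```

```bash
python3 -m jog '[[0.01,0.04,0,0,1],[0.01,0.04,0,0,1],[0,0.02,0,0,1],[0,0,0,0,1],[0,0,0,0,1],[0,0,0,0,1],[0,0,0,0,1],[0,0,0,0,1]]'; python3 - <<'E'
from h import *
cv2.imwrite("pics/top9.png",imaging.get_image("top"))
E
python3 jm.py pics/top9.png | sed 's/np.float64//g'
```

```text
t: 26.45
position: [0.6224, -0.0183, 0.0156]
orientation: [-3.14, -0.0, -3.065]
contact_force: [-1.3, -10.0, 5.3]
grip_width: 0.0001
finger_force: 6.5
loose -0.024 c 3.14 area 3.77 | loose -0.014 c 2.69 area 2.67 | loose -0.004 c 2.87 area 2.52 | loose 0.006 c 3.09 area 3.46 | 
fixed -0.024 c 107.95 area 2.71 | fixed -0.014 c 107.83 area 2.38 | fixed -0.004 c 108.01 area 3.0 | fixed 0.006 c 107.96 area 3.06 | 
yellow near edge [(-30.56), (-30.3), (-29.72), (-30.64), (-30.72), (-29.95), (-30.43), (-30.77)]
loose near edge [(-35.33), (-19.34), (-33.81), (-29.97), (-31.29), (-30.96), (-30.21), (-31.27), (-31.21)]
yellow far edge [(70.55), (70.31), (70.72), (70.2), (70.69), (70.76), (70.13)]
loose far edge [(80.18), (80.07), (80.86), (67.63), (66.77), (69.75), (70.05)]
```

```bash
python3 -m jog '[[0.02,0.03,0,0,1],[0.02,0.03,0,0,1],[0.02,0.02,0,0,1],[0,0,0,0,1],[0,0,0,0,1],[0,0,0,0,1],[0,0,0,0,1],[0,0,0,0,1]]'; python3 - <<'E'
from h import *
cv2.imwrite("pics/top10.png",imaging.get_image("top"))
E
python3 jm.py pics/top10.png | sed 's/np.float64//g'
```

```text
t: 27.3
position: [0.6224, -0.0181, 0.0155]
orientation: [-3.138, -0.003, -3.066]
contact_force: [-7.9, -17.2, 13.3]
grip_width: -0.0001
finger_force: 10.1
loose -0.024 c 3.1 area 3.75 | loose -0.014 c 2.6 area 2.71 | loose -0.004 c 2.89 area 2.51 | loose 0.006 c 3.08 area 3.43 | 
fixed -0.024 c 107.95 area 2.7 | fixed -0.014 c 107.85 area 2.38 | fixed -0.004 c 108.05 area 3.02 | fixed 0.006 c 107.94 area 3.11 | 
yellow near edge [(-30.6), (-30.35), (-29.75), (-30.63), (-30.72), (-29.91), (-30.48), (-30.81)]
loose near edge [(-25.39), (-39.75), (-29.14), (-29.87), (-31.31), (-30.98), (-30.25), (-31.28), (-31.23)]
yellow far edge [(70.54), (70.38), (70.59), (70.24), (70.63), (70.71), (70.12)]
loose far edge [(80.82), (66.48), (67.59), (62.3), (64.36), (69.83), (70.09)]
```

```bash
python3 -m jog '[[-0.05,-0.4,0,0,1],[0,-0.6,0.2,0,1],[0,0,1,0,1],[0,0,1,0,1],[-0.5,0,1,0,1],[-1,0.3,0.8,0,1],[-1,0.5,0,0,1],[-1,0.5,0,0,1]]'
```

```text
t: 28.15
position: [0.552, -0.0093, 0.096]
orientation: [3.141, 0.001, -3.065]
contact_force: [0.2, 0.8, -0.5]
grip_width: 0.0003
finger_force: 0.0
```

```bash
python3 -m jog '[[-1,0.5,0,0,1],[-1,0.5,0,0,1],[-0.7,0.5,0,0,1],[-0.5,0.3,0,0,1],[0,0,0,0,1],[0,0,0,0,1],[0,0,0,0,1],[0,0,0,0,1]]'; python3 - <<'E'
from h import *
cv2.imwrite("pics/top11.png",imaging.get_image("top"));cv2.imwrite("pics/side11.png",imaging.get_image("side"))
from fit import fit,report
for k,t in((4,(.593,.032,3.6)),(11,(.6017,.035,4.8))):
  im=cv2.imread(f"pics/top{k}.png")
  p,c=fit(im,tile0=t,board0=(.5772,.083,4.8),mask=lambda X,Y:((Y<.02)&(X<.56))|((abs(Y-.0865)<.03)&(X>.57)))
  report(p)
E
python3 jm.py pics/top11.png | sed 's/np.float64//g'
```

```text
t: 28.95
position: [0.4891, 0.0264, 0.0954]
orientation: [-3.141, 0.0, -3.065]
contact_force: [-0.2, 0.4, -0.6]
grip_width: -0.0003
finger_force: 0.0
board [0.5772 0.0833] 4.83 tile [0.5927 0.0312] 3.79 w,dark,white [9.000000e-04 8.439640e+01 2.491495e+02]
tile in board mm [ 11.01 -53.2 ] yaw -1.04 gap to batten 8.99 joint mid 8.2
board [0.5773 0.0833] 4.84 tile [0.601  0.0344] 4.76 w,dark,white [9.000000e-04 8.198260e+01 2.492956e+02]
tile in board mm [ 19.57 -50.67] yaw -0.08 gap to batten 0.43 joint mid 5.67
loose -0.024 c 3.08 area 3.88 | loose -0.014 c 2.67 area 2.7 | loose -0.004 c 2.93 area 2.5 | loose 0.006 c 3.1 area 3.57 | 
fixed -0.024 c 107.95 area 2.74 | fixed -0.014 c 107.83 area 2.43 | fixed -0.004 c 108.06 area 3.07 | fixed 0.006 c 107.98 area 3.15 | 
yellow near edge [(-30.55), (-30.32), (-29.73), (-30.63), (-30.68), (-29.9), (-30.42), (-30.76)]
loose near edge [(-24.61), (-27.91), (-30.22), (-30.83), (-31.29), (-30.88), (-30.24), (-31.22), (-31.18)]
yellow far edge [(70.55), (70.33), (70.62), (70.69), (70.65), (70.72), (70.2)]
loose far edge [(70.25), (70.71), (70.86), (70.06), (70.54), (70.13), (70.04)]
```

Tile yaw is about 0° and the joint about 5 mm, possibly a few tenths of a millimetre off the batten at the joint end. I'll give the near edge one more short push, nearer the joint, then do the final side push.

```bash
python3 -m jog '[[1,0.4,-0.5,0,1],[0.2,0,-1,0,1],[0,0,-1,0,1],[0,0,-1,0,1],[0,0,-0.5,0,1],[0.4,0.03,0,0,1],[0.4,0.03,0,0,1],[0.3,0.02,0,0,1]]'
```

```text
t: 29.85
position: [0.5362, 0.0365, 0.0164]
orientation: [3.142, 0.002, -3.065]
contact_force: [0.6, 1.3, -1.0]
grip_width: 0.0001
finger_force: 0.0
```

```bash
python3 -m jog '[[0.1,0,0,0,1],[0.1,0,0,0,1],[0.1,0,0,0,1],[0,0,0,0,1],[0,0,0,0,1],[0,0,0,0,1],[0,0,0,0,1],[0,0,0,0,1]]'
```

```text
t: 30.65
position: [0.5406, 0.0364, 0.0155]
orientation: [-3.141, -0.0, -3.064]
contact_force: [-1.3, -0.3, 2.1]
grip_width: 0.0003
finger_force: 0.9
```

```bash
python3 -m jog '[[0.06,0,0,0,1],[0.06,0,0,0,1],[0.04,0,0,0,1],[0,0,0,0,1],[0,0,0,0,1],[0,0,0,0,1],[0,0,0,0,1],[0,0,0,0,1]]'
```

```text
t: 31.45
position: [0.5409, 0.0364, 0.0153]
orientation: [-3.141, -0.006, -3.064]
contact_force: [-20.1, 0.4, 14.9]
grip_width: -0.0001
finger_force: 10.0
```

```bash
python3 -m jog '[[-0.5,-0.04,0,0,1],[-1,-0.08,0,0,1],[0,0,1,0,1],[0,0,1,0,1],[0,-0.5,1,0,1],[0.5,-1,0.5,0,1],[1,-1,0,0,1],[1,-1,0,0,1]]'
```

```text
t: 32.25
position: [0.5649, -0.0369, 0.0861]
orientation: [-3.141, 0.001, -3.064]
contact_force: [-0.5, 0.6, -0.5]
grip_width: -0.0
finger_force: 0.0
```

```bash
python3 -m jog '[[1,-0.5,0,0,1],[1,0,0,0,1],[0.6,0,0,0,1],[0,0,-1,0,1],[0,0,-1,0,1],[0,0,-1,0,1],[0,0,-0.5,0,1],[0,0,0,0,1]]'
```

```text
t: 33.05
position: [0.6155, -0.0459, 0.0145]
orientation: [3.142, -0.001, -3.064]
contact_force: [0.1, 0.0, -0.0]
grip_width: 0.0001
finger_force: 0.0
```

```bash
python3 -m jog '[[0.1,0.3,0.05,0,1],[0.1,0.3,0,0,1],[0,0.3,0,0,1],[0,0.2,0,0,1],[0,0.1,0,0,1],[0,0.08,0,0,1],[0,0,0,0,1],[0,0,0,0,1]]'
```

```text
t: 33.85
position: [0.6199, -0.0206, 0.0165]
orientation: [-3.141, -0.0, -3.064]
contact_force: [-0.2, 0.2, -0.5]
grip_width: -0.0002
finger_force: 0.0
```

```bash
python3 -m jog '[[0,0.05,0,0,1],[0,0.05,0,0,1],[0,0.05,0,0,1],[0,0.05,0,0,1],[0,0,0,0,1],[0,0,0,0,1],[0,0,0,0,1],[0,0,0,0,1]]'
```

```text
t: 34.65
position: [0.6197, -0.0184, 0.0164]
orientation: [-3.139, -0.001, -3.065]
contact_force: [0.0, -10.0, 0.6]
grip_width: 0.0
finger_force: 5.0
```

Contact is hard. I'll firm up the push with a slight bias toward the batten.

```bash
python3 -m jog '[[0.02,0.03,0,0,1],[0.02,0.03,0,0,1],[0,0.03,0,0,1],[0,0,0,0,1],[0,0,0,0,1],[0,0,0,0,1],[0,0,0,0,1],[0,0,0,0,1]]'; python3 - <<'E'
from h import *
for c in("top","side"): cv2.imwrite(f"pics/{c}12.png",imaging.get_image(c))
t=cv2.imread("pics/top12.png")[170:260,270:360];s=cv2.imread("pics/side12.png")[160:250,270:360]
cv2.imwrite("pics/c12.png",cv2.resize(np.hstack([t,s]),(800,400),interpolation=cv2.INTER_CUBIC))
E
python3 jm.py pics/top12.png | sed 's/np.float64//g'
```

```text
t: 35.45
position: [0.6199, -0.0182, 0.0164]
orientation: [-3.137, -0.002, -3.066]
contact_force: [-4.2, -18.3, 4.0]
grip_width: -0.0
finger_force: 8.5
loose -0.024 c 3.21 area 3.63 | loose -0.014 c 2.89 area 2.41 | loose -0.004 c 2.9 area 2.52 | loose 0.006 c 3.15 area 3.33 | 
fixed -0.024 c 107.94 area 2.7 | fixed -0.014 c 107.83 area 2.39 | fixed -0.004 c 108.03 area 2.97 | fixed 0.006 c 107.94 area 3.14 | 
yellow near edge [(-30.54), (-30.33), (-29.78), (-30.65), (-30.7), (-29.92), (-30.5), (-30.79)]
loose near edge [(-37.35), (-19.84), (-38.74), (-29.76), (-30.83), (-30.98), (-30.12), (-30.79), (-31.17)]
yellow far edge [(70.56), (70.4), (70.61), (70.22), (70.64), (70.84), (70.08)]
loose far edge [(78.6), (77.8), (71.24), (65.7), (67.14), (69.36), (70.43)]
```

View pics/c12.png

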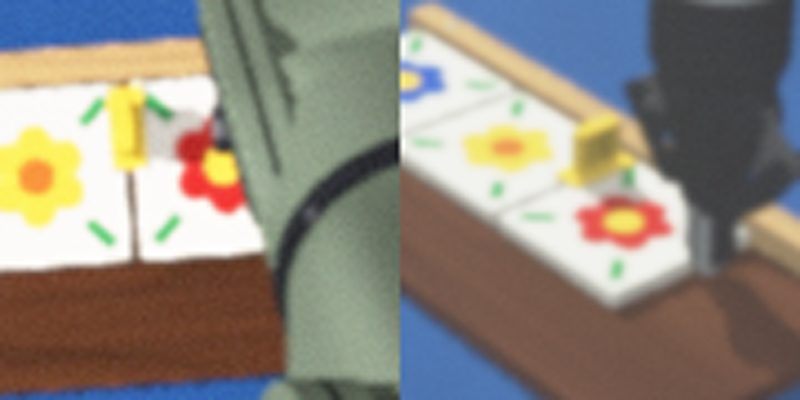

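The final picture shows the spacer upright at top px (298,198), the tile in line with the row, the joint matching the fixed one, and about 18 N held. Handing in.

```bash
python3 -c "
from bench import job
print(job.job_done())"
```

```text
the job is handed in; nothing more can be done
None
```

The job is handed in at about 35 s: the yellow spacer is fully seated and released, and the tile is lined up (within about 0.5 mm of the batten by the camera) and snug on the spacer, with the arm still pushing it at about 18 N; the red spacer, glue jar and brush mug were not touched.

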